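# Seat a paint tin in the V of a stirring clamp and lock it

## Robot

A 7-joint arm with a two-finger parallel gripper is mounted at the origin on a cart in front of the work surface, level with it; the furniture and walls round the work are solid. World frame = base frame: x ahead of the robot, y to its left, z up, the work surface at z = 0. Lengths are in m, angles in rad, forces in N, time in s.
With the tool pointing down it reaches from about 0.425 to 0.925 m from the base axis. Payload 6.8 kg.
Tool frame: the origin (TCP) lies midway between the tips of the shut fingers; the grasp point (between the pads) lies 19 mm behind it; z points along the fingers, y is the direction in which the jaws open and shut (so a half turn about z gives the same grasp; the last joint's range is limited). The gripper opens to 85 mm and grips with 20 to 120 N. Pads are 22 mm wide; open, the fingers measure 114 mm over their backs; the gripper's body (76 mm by 85 mm) begins 54 mm behind the grasp point. The pads swing forward as they close: fully open they stand 13 mm farther back than shut.
Start: joints at [-1.354, 0.477, 0.022, 1.555, -0.011, 1.109, -0.083], TCP at [0.215, 0.64, 0.231] pointing down, gripper open.
Joint ranges: [-2.96, 2.96], [-0.34, 2.1], [-1.41, 1.46], [0.24, 2.44], [-1.37, 4.51], [0.17, 1.92], [-2.96, 2.96]. Speed limits (rad/s): [2.39, 2.39, 3.14, 3.14, 3.14, 3.14, 3.14].

## Interface

Orientations are given as a unit quaternion [w, x, y, z].
In Python, from station import readout, eyes, ticket gives the robot as it stands. The module is installed in compiled form; this text tells all that it offers.
- The arm moves only by the shell command python3 -m crank 'ROWS' [FORCE]. ROWS is JSON, a list of rows, each an object of numbers: "jaw": the opening in per cent of the stroke, from 0 (shut) to 100 (fully open); "x", "y", "z": the shift along the tool's x, y, z in mm; "ax", "ay", "az": the turn, a rotation vector about the tool's x, y, z in degrees. In form: [{"jaw": .., "x": .., "y": .., "z": .., "ax": .., "ay": .., "az": ..}, ...]. A call has 1 to 12 rows; each row shifts and turns the commanded pose from where the row before left it, along the tool's axes as they then stand; what a row does not reach is not made up. A row lasts 1/8 s, in which the tool goes at most 62.5 mm and 10.7 degrees, less where a joint would pass 70% of its speed; a pose out of reach is approached as far as the arm can. A call with a gripper value outside its range is refused whole. The fingers move at their own pace and stop on an object; FORCE is the grip in N (left out, the last holds). Time passes only in rows, so rows that do not move let the fingers close. It gives the time, the measured TCP pose, the force and the opening at its end, in the units of the state.
- readout.get_obs(): the state, without advancing time (a new reading comes with each control period).
- eyes.read_camera(name): name is "scene" or "top" or "wrist"; returns (picture, depth): 480x640x3 uint8, red, green, blue; 480x640 float32, m along the optical axis (not along the pixel's ray), 0 where there is no reading.
- eyes.calibration(name): a dict with "fx", "fy", "cx", "cy" (pixels), "k1" (the pictures are not rectified: a ray, as slopes to the right and down, at radius r is drawn at 1 + k1 r^2 times it, then the intrinsics apply), "R" (3x3) and "t" (3): a world point X has camera coordinates R X + t. Camera axes: x right, y down, z forward; pixel columns grow to the right and rows downward; lengths in m; the calibration is good to about 2 mm. A picture is of the moment at which its call begins: read the wrist's pose just before it. calibration takes no time and is no camera call; for the wrist camera it gives the pose at the moment of the call.
- ticket.hand_in(): hands the job in, once; it reports no verdict.
The state is a dict: "t": time; "q": joint angles; "joint_vel": joint speeds; "joint_torque": joint torques, N m; "eef_pos": TCP position; "tool_rot": TCP orientation; "contact_force": force on the tool from outside, world axes, zero at the start; "torque": the same for the moment, N m; "gripper_width": opening from 0.0 (shut) to 1.0 (fully open).
Only numpy, scipy, OpenCV 4.12 (cv2) and the standard library are available. Lean on these libraries where they do the work, as an engineer would, in place of code of your own. Each camera call takes 0.05 s, during which the arm holds its last target. There are 200 camera calls.

## Task

The open pint tin of paint is to be held for stirring. Slide it along the bench into the V of the tin holder until it bears on both rails at once, feeling for the seat because the slotted rail is never set quite the same: press it home with about 12 newtons, hardly more, since the thin tin dents. Only then swing the clamp's black knob over centre to its stop, so that the roller keeps the tin against both rails; do not lift, tip or jolt the tin, and leave the other things where they are.

Things in the scene. Friction and masses are not known exactly. Their poses are not given: they have to be found in the camera images.
- tin_mid (a point): centre, half-way up, of the open pint tin: grey upright tin with dried paint runs and cream paint inside (count it as solid from 18 mm below the rim down), 92 mm diameter, 98 mm high, about 0.4 kg, standing on the bench; this point is 49 mm above its underside
- tin_holder: steel tin holder bolted to the bench. Origin on the bench under the nominal seat; x: axis of the V, from its mouth into the narrow end (push the tin along +x); z up. No floor under the tin. Two upright slippery-faced rails at 25 degrees to x: faces 139 mm apart at the mouth (x -40 mm), 46 mm at x 60 mm, tops 61 mm up. The tin passes the clamp post (24 mm diameter, 64 mm high) at x -132, y -70 mm
- seat_nominal (a point): where the tin's centre would be, 49 mm above the bench, if the slotted rail (the one on the +y side) sat at mid-slot. It was bolted down up to 6.5 mm nearer to or farther from the -y rail, so the true seat lies up to 8 mm from here along the fixed -y rail (up to 7 mm farther in or out along the holder's x, 3.5 mm to the side): only contact shows it
- clamp_pivot (a point): vertical axis of the clamp arm, on top of the post, 70 mm above the bench
- knob (a point): centre of the clamp's upright black knob, 60 mm from the pivot axis on the arm: 27 mm diameter, 36 mm high, centre 117 mm and top 136 mm above the bench. Below it an 11 mm steel stem, 78 to 100 mm above the bench; the arm fills 63 to 78 mm. Arm and knob turn about the pivot as one
- clamp_arm (a joint): angle of the clamp arm, rad: 0 thrown open (arm points 40 degrees to the -y side of the holder's +x), growing counter-clockwise from above as it closes; at 1.19 it points at a tin in the nominal seat (dead centre, spring at its most), 1.318 is the closed stop. Stays where it is left; the roller meets a seated tin from about 0.85 to 0.95; up to about 12 N at the knob; holds itself past centre
- roller: the clamp's rubber roller on a sprung plunger at the end of the arm, 16 mm diameter, 64 to 78 mm above the bench, axis 108 mm from the pivot when relaxed, spring about 8 N at first touch and 0.7 N per mm; origin on its axis at its lower end; it turns freely
- tin_pint: the pint tin, origin at the centre of its underside, z up
- tin_lid: bystander: round tin lid, 93 mm diameter, 7 mm thick, lying on the bench, origin at the centre of its underside
- bottle_mid (a point): bystander: white squeeze bottle with pointed nozzle, 62 mm diameter, 208 mm high, standing on the bench; point 100 mm above its underside
- flat_brush: bystander: flat paint brush, 42 x 214 x 22 mm, long along its y, lying on the bench, origin at the centre of its underside

How it is judged:
On the way, in this order (a step that is already met when the one before it is completed fails the run):
1. the tin has been pressed home: it bears on both rails at once, with the clamp still open (contact force between tin_pint and rail_left_c1 above 2 N and contact force between tin_pint and rail_right_c1 above 2 N and value of joint clamp_arm below 0.6 rad), for 0.2 s.
2. the clamp has been swung past dead centre to its stop (value of joint clamp_arm above 1.27 rad), for 0.2 s.
At the end, for the whole second after the job is handed in: The clamp arm is past centre on its stop (above 1.27 rad), its roller presses the tin (above 1.5 N) against both rails at once (above 0.4 N on each), and the tin stands upright (within 0.06 rad) and at rest (value of joint clamp_arm above 1.27 rad and contact force between tin_pint and roller above 1.5 N and contact force between tin_pint and rail_left_c1 above 0.4 N and contact force between tin_pint and rail_right_c1 above 0.4 N and angle between tin_pint's own z axis and vertical below 0.06 rad and linear speed of tin_pint below 0.01 m/s); the robot touches nothing.
It fails at once if before the clamp reaches it, the tin is rammed or wedged into a rail with more than 16 N (it dents) (value of joint clamp_arm below 0.8 rad and (contact force between tin_pint and rail_left_c1 above 16 N or contact force between tin_pint and rail_right_c1 above 16 N)).
It fails at once if the tin is crushed against a rail with more than 50 N (contact force between tin_pint and rail_left_c1 above 50 N or contact force between tin_pint and rail_right_c1 above 50 N).
It fails at once if the open tin is tipped by more than 0.2 rad or lifted off the bench by more than 15 mm (angle between tin_pint's own z axis and vertical above 0.2 rad or height (world z) of tin_pint above 0.015 m).
It fails at once if the open tin is jolted along faster than 0.3 m/s (linear speed of tin_pint above 0.3 m/s).
It fails at once if the lid, the bottle or the brush is moved by more than 30 mm (distance of any of tin_lid, bottle_mid, flat_brush from where it was at the start of the episode above 0.03 m).
It also fails if it takes over 70 s, if anything falls off the work surface, if the arm or the gripper's body presses on something with over 40 N, if the wrist force passes 120 N, or if a joint passes its speed limit or range.

## Working session

There is one attempt and no reset: what is moved stays moved. The work goes in short steps, Python scripts to look and compute and a shell command to move; the robot and the scene stay as the last step left them, time stands still between calls to the robot, and variables do not carry over. Pictures are saved under pics/ and viewed, about 8 in all and at most 12, crops included, and the job is handed in when it is done.

```bash
mkdir -p pics; cat > h.py <<'E'
import numpy as np,cv2
from station import readout,eyes,ticket
def pts(d,c):
    v,u=np.mgrid[0:480,0:640].astype(float)
    K=np.array([[c['fx'],0,c['cx']],[0,c['fy'],c['cy']],[0,0,1]])
    p=cv2.undistortPoints(np.stack([u.ravel(),v.ravel()],1)[:,None],K,np.array([c['k1'],0,0,0.]))[:,0]
    P=np.c_[p,np.ones(len(p))]*d.ravel()[:,None]
    return ((P-np.array(c['t']))@np.array(c['R'])).reshape(480,640,3)
def ray(c,uv,z):
    K=np.array([[c['fx'],0,c['cx']],[0,c['fy'],c['cy']],[0,0,1]])
    p=cv2.undistortPoints(np.array(uv,float).reshape(-1,1,2),K,np.array([c['k1'],0,0,0.]))[:,0]
    R=np.array(c['R']);o=-R.T@np.array(c['t']);D=np.c_[p,np.ones(len(p))]@R
    return o+D*((z-o[2])/D[:,2])[:,None]
def shot(n,f):
    c=eyes.calibration(n);im,d=eyes.read_camera(n)
    cv2.imwrite('pics/'+f,im[:,:,::-1]);np.savez('pics/'+f+'.npz',im=im,d=d,**{k:np.array(c[k]) for k in c})
    return im,d,c
E
python3 - <<'E'
from h import *
print(readout.get_obs())
for n in('scene','top'):
    im,d,c=shot(n,n+'1.png');print(n,{k:np.round(c[k],3).tolist() for k in c})
E
```

```text
{'t': 0.0, 'q': array([-1.35408175,  0.47783389,  0.02233027,  1.55646092, -0.0114789 ,
        1.10931035, -0.08308506]), 'joint_vel': array([-0.00061749,  0.00061364,  0.00011304,  0.00073282,  0.00095085,
        0.00143582, -0.00080416]), 'joint_torque': array([ 7.06055494e-05, -5.96455586e+01,  1.60799190e+00, -2.81196374e+01,
        1.24864373e-02,  9.17502330e-03,  1.48309891e-05]), 'eef_pos': array([0.21523778, 0.63912748, 0.2302989 ]), 'tool_rot': array([-7.48133302e-05,  1.61667440e-01,  9.86844847e-01, -9.39195142e-04]), 'contact_force': array([-0.31101162, -0.38316153,  0.12288333]), 'torque': array([ 0.02424478, -0.04318156,  0.01348397]), 'gripper_width': 1.0015518504696355}
scene {'fx': 600.859, 'fy': 600.859, 'cx': 322.86, 'cy': 235.249, 'k1': 0.024, 'R': [[0.882, -0.471, -0.003], [-0.31, -0.576, -0.756], [0.354, 0.668, -0.654]], 't': [-0.561, 0.177, 1.517]}
top {'fx': 477.214, 'fy': 477.214, 'cx': 321.433, 'cy': 241.314, 'k1': 0.043, 'R': [[-0.024, -1.0, 0.002], [-0.991, 0.024, -0.132], [0.132, -0.005, -0.991]], 't': [-0.103, 0.609, 1.386]}
```

View pics/top1.png

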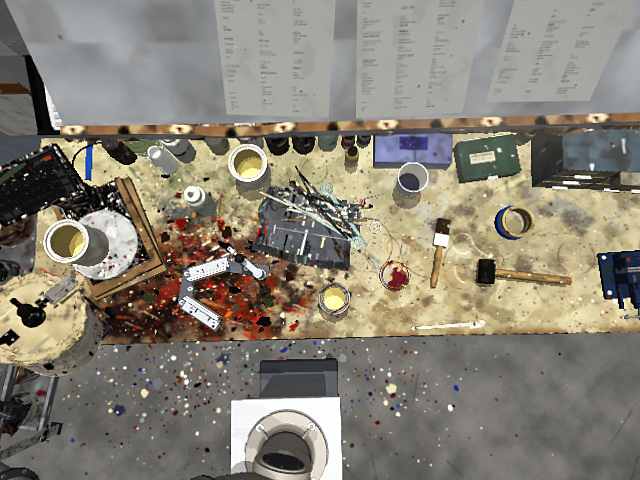

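View pics/scene1.png

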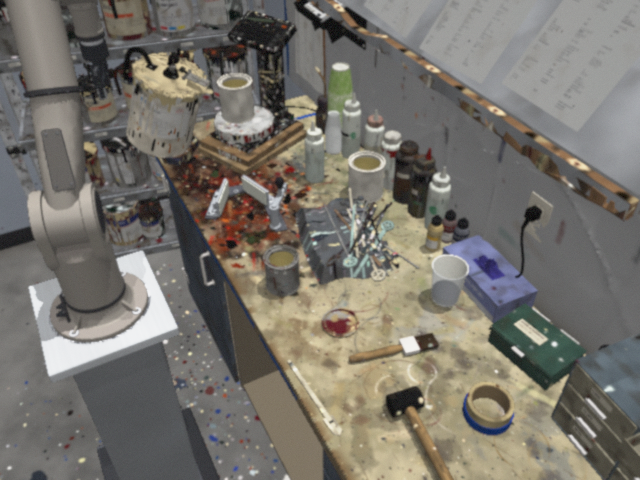

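The top view shows the tin at (334,300), the V rails around (207,268) and (200,313), and the clamp near (250,265). The lid is at (395,275), the brush at (438,255) and a bottle at about (195,198).

```bash
python3 - <<'E'
from h import *
t=np.load('pics/top1.png.npz');P=pts(t['d'],t)
s=np.load('pics/scene1.png.npz');S=pts(s['d'],s)
a=cv2.resize(t['im'][235:340,165:365],None,fx=4,fy=4,interpolation=cv2.INTER_CUBIC)[:,:,::-1]
b=cv2.resize(s['im'][160:310,190:320],None,fx=4,fy=4,interpolation=cv2.INTER_CUBIC)[:,:,::-1]
cv2.imwrite('pics/cropA.png',a); cv2.imwrite('pics/cropB.png',b)
for n,Q,im in(('top',P,t),('scene',S,s)):
    for nm,lo,hi,box in(('rails',.055,.067,(0.3,.75,.1,.45)),('arm',.072,.084,(0.3,.75,.1,.45)),('knob',.128,.145,(.3,.75,.1,.45)),('tinrim',.09,.104,(.3,.6,-.15,.08))):
        m=(Q[...,2]>lo)&(Q[...,2]<hi)&(Q[...,0]>box[0])&(Q[...,0]<box[1])&(Q[...,1]>box[2])&(Q[...,1]<box[3])
        k,L,st,ce=cv2.connectedComponentsWithStats(m.astype(np.uint8))
        for i in range(1,k):
            if st[i,4]>12:
                q=Q[L==i]; r=cv2.minAreaRect((q[:,:2]*1000).astype(np.float32))
                print(n,nm,st[i,:5],np.round(q.mean(0),4),np.round(r[0],1),np.round(r[1],1),round(r[2],1))
E
```

```text
top rails [208 198   5  13  19] [0.7195 0.2084 0.0627] [722.4 208.2] [ 6.9 37.6] 77.5
top rails [128 211   5  10  18] [0.6926 0.4442 0.0622] [692.7 445.3] [29.5  5.3] 25.3
top rails [133 246  17  21  79] [0.5714 0.4031 0.0639] [567.  404.5] [33.1 63.2] 65.7
top rails [186 266  41  16 164] [0.5175 0.2199 0.0601] [517.8 219.1] [ 13.1 119.5] 16.0
top rails [183 296  36  25 166] [0.4197 0.235  0.0604] [419.2 234.6] [117.4  13.3] 56.7
top arm [207 200   5   9  14] [0.7184 0.2075 0.0787] [718.9 207.3] [ 4.9 26.6] 65.6
top arm [227 246  10   9  49] [0.582  0.1436 0.0785] [581.2 142.7] [29.7 14.6] 43.8
top arm [242 258   5  10  31] [0.5456 0.1061 0.0775] [545.3 107.9] [12.5 25.6] 87.5
top knob [185 191  23  17  70] [0.7141 0.2214 0.1388] [715.4 227.7] [31.6 62.3] 28.7
top knob [235 254   9   8  54] [0.5547 0.1137 0.133 ] [554.6 113.5] [20.1 22.1] 1.6
top tinrim [318 282  17  33 195] [ 0.4353 -0.1237  0.0954] [ 437.6 -126.2] [45.3 89.6] 88.4
scene rails [229 133  48  21 180] [0.5964 0.4184 0.0622] [609.7 414.7] [ 67.1 165.5] 88.8
scene rails [305 163  19   7  65] [0.717  0.2137 0.0608] [719.3 215.5] [24.  56.6] 61.3
scene rails [242 175  26  20 114] [0.5175 0.2131 0.0598] [516.3 218.6] [ 16.4 120.5] 14.5
scene rails [215 179  13  25 113] [0.4172 0.2305 0.0597] [419.1 233.6] [118.6  14.8] 57.1
scene arm [305 158  18   8  59] [0.718  0.2137 0.0779] [718.1 214.4] [25.4 53.2] 65.0
scene arm [274 183  13  17  63] [0.5629 0.1222 0.0774] [564.8 123.4] [80.1 16.9] 42.3
scene knob [304 140  20  11 103] [0.7184 0.2148 0.137 ] [719.6 218.8] [35.4 59.3] 57.7
scene knob [275 177   8   6  34] [0.5525 0.1101 0.1324] [553.5 111.5] [21.1 19.9] 65.6
scene tinrim [263 245  33  19 223] [ 0.4383 -0.1236  0.0948] [ 436.5 -125.1] [49.4 90.7] 89.8
```

View pics/cropA.png

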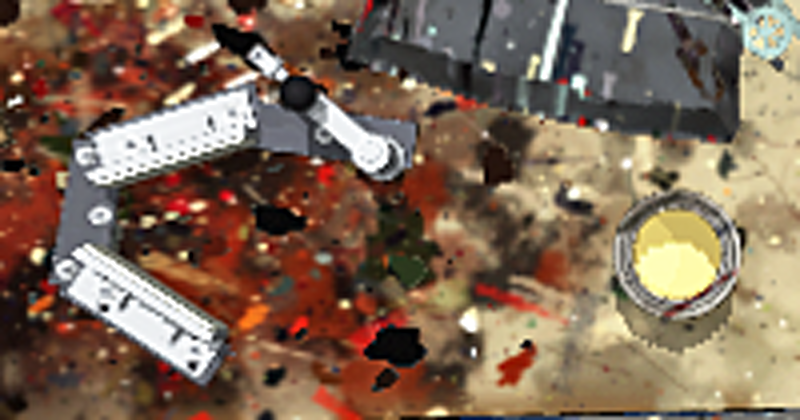

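View pics/cropB.png

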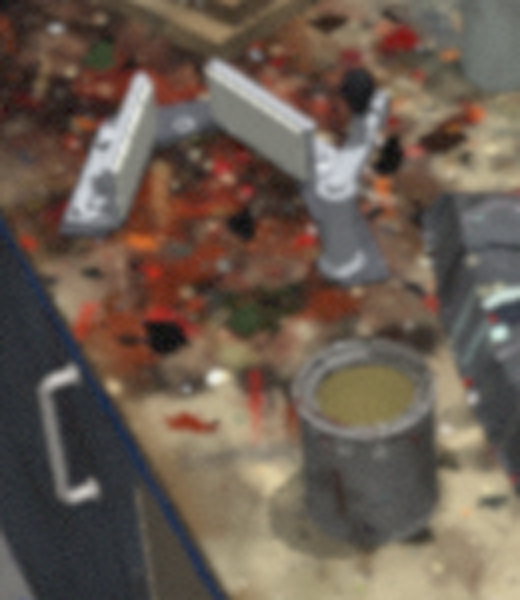

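```bash
python3 - <<'E'
from h import *
t=np.load('pics/top1.png.npz');s=np.load('pics/scene1.png.npz')
T=pts(t['d'],t);S=pts(s['d'],s)
# tin: rim ring points both views circle fit (outer)
for n,Q in(('top',T),('scene',S)):
    q=Q[(abs(Q[...,2]-.097)<.006)&(abs(Q[...,0]-.44)<.07)&(abs(Q[...,1]+.125)<.07)]
    c,r=cv2.minEnclosingCircle((q[:,:2]*1000).astype(np.float32));print(n,np.round(c,1),r,len(q), q.min(0),q.max(0))
print(ray(t,[[334.5,299.2]],.098), ray(t,[[182.5+56.6,0]],0)[0][:1])
print('knob', ray(t,[[165+298/4,235+93/4]],.136),'pivot',ray(t,[[165+373/4,235+152/4]],.085))
A=np.concatenate([T[t['d']>0],S[s['d']>0]])
for x in np.arange(.15,.75,.1):
    print(round(x,2),[ (lambda z:round(float(np.percentile(z,98)),2) if len(z)>9 else None)(A[(abs(A[:,0]-x)<.05)&(abs(A[:,1]-y)<.05)][:,2]) for y in np.arange(-.35,.85,.1)])
E
```

```text
top [ 436.5 -148.4] 45.414878845214844 358 [ 0.39198035 -0.19384288  0.09101408] [ 0.48182991 -0.10345535  0.10249545]
scene [ 437.1 -149.3] 49.50740051269531 363 [ 0.39062003 -0.19469091  0.0910056 ] [ 0.48178523 -0.10042985  0.10298691]
[[ 0.43339858 -0.15004369  0.098     ]] [1.41045759]
knob [[0.5520599  0.11104476 0.136     ]] pivot [[0.51344733 0.06603085 0.085     ]]
0.15 [-0.88, -0.89, 0.0, 0.01, 0.53, 0.68, -0.89, 0.72, -0.89, 0.54, 0.52, -0.88]
0.25 [-0.88, -0.88, -0.89, -0.89, -0.89, -0.89, -0.88, -0.89, -0.89, 0.51, 0.52, -0.88]
0.35 [0.01, 0.01, 0.09, 0.01, 0.01, 0.04, 0.02, 0.01, 0.29, 0.31, 0.36, -0.17]
0.45 [0.01, 0.01, 0.1, 0.01, 0.01, 0.01, 0.06, 0.01, 0.27, 0.35, 0.31, 0.0]
0.55 [0.01, 0.07, 0.05, 0.05, 0.08, 0.13, 0.06, 0.07, 0.24, 0.27, 0.28, 0.01]
0.65 [0.01, 0.07, 0.07, 0.07, 0.05, 0.01, 0.1, 0.09, 0.36, 0.38, 0.39, 0.01]
```

```bash
python3 -m crank '[{"jaw":66,"z":-50},{"z":-50},{"z":-50},{"x":-23.4,"y":-42},{"x":-23.4,"y":-42},{"x":-23.4,"y":-42},{"x":-23.4,"y":-42},{"x":-44.4,"y":-31.5},{"x":-44.4,"y":-31.5},{"x":-44.4,"y":-31.5},{"x":-44.4,"y":-31.5},{"x":-44.4,"y":-31.5}]'
```

```text
schema error: expected keys jaw, x, y, z, ax, ay, az
```

```bash
python3 -m crank '[{"jaw":66,"x":0,"y":0,"z":-50,"ax":0,"ay":0,"az":0},{"jaw":66,"x":0,"y":0,"z":-50,"ax":0,"ay":0,"az":0},{"jaw":66,"x":0,"y":0,"z":-50,"ax":0,"ay":0,"az":0},{"jaw":66,"x":-23.4,"y":-42,"z":0,"ax":0,"ay":0,"az":0},{"jaw":66,"x":-23.4,"y":-42,"z":0,"ax":0,"ay":0,"az":0},{"jaw":66,"x":-23.4,"y":-42,"z":0,"ax":0,"ay":0,"az":0},{"jaw":66,"x":-23.4,"y":-42,"z":0,"ax":0,"ay":0,"az":0},{"jaw":66,"x":-44.4,"y":-31.5,"z":0,"ax":0,"ay":0,"az":0},{"jaw":66,"x":-44.4,"y":-31.5,"z":0,"ax":0,"ay":0,"az":0},{"jaw":66,"x":-44.4,"y":-31.5,"z":0,"ax":0,"ay":0,"az":0},{"jaw":66,"x":-44.4,"y":-31.5,"z":0,"ax":0,"ay":0,"az":0},{"jaw":66,"x":-44.4,"y":-31.5,"z":0,"ax":0,"ay":0,"az":0}]'
```

```text
t: 1.6
eef_pos: [0.4112, 0.2287, 0.3811]
tool_rot: [-0.0, 0.162, 0.987, -0.0]
contact_force: [1.2, 0.9, 0.1]
gripper_width: 0.658
```

```bash
python3 -m crank '[{"jaw":66,"x":-20.3,"y":-54.5,"z":0,"ax":0,"ay":0,"az":0},{"jaw":66,"x":-20.3,"y":-54.5,"z":0,"ax":0,"ay":0,"az":0},{"jaw":66,"x":-20.3,"y":-54.5,"z":0,"ax":0,"ay":0,"az":0},{"jaw":66,"x":-20.3,"y":-54.5,"z":0,"ax":0,"ay":0,"az":0},{"jaw":66,"x":-20.3,"y":-54.5,"z":0,"ax":0,"ay":0,"az":0},{"jaw":66,"x":-20.3,"y":-54.5,"z":0,"ax":0,"ay":0,"az":0},{"jaw":66,"x":-20.3,"y":-54.5,"z":0,"ax":0,"ay":0,"az":0},{"jaw":66,"x":-20.3,"y":-54.5,"z":0,"ax":0,"ay":0,"az":0},{"jaw":66,"x":0,"y":0,"z":30,"ax":0,"ay":0,"az":10},{"jaw":66,"x":0,"y":0,"z":30,"ax":0,"ay":0,"az":10},{"jaw":66,"x":0,"y":0,"z":30,"ax":0,"ay":0,"az":10},{"jaw":66,"x":0,"y":0,"z":30,"ax":0,"ay":0,"az":10}]'
python3 -m crank '[{"jaw":66,"x":0,"y":0,"z":30,"ax":0,"ay":0,"az":10},{"jaw":66,"x":0,"y":0,"z":20,"ax":0,"ay":0,"az":10},{"jaw":66,"x":0,"y":0,"z":0,"ax":0,"ay":0,"az":10},{"jaw":66,"x":0,"y":0,"z":0,"ax":0,"ay":0,"az":10},{"jaw":66,"x":0,"y":0,"z":0,"ax":0,"ay":0,"az":0}]'
python3 - <<'E'
from h import *
from scipy.spatial.transform import Rotation as Ro
o=readout.get_obs();print(Ro.from_quat(o['tool_rot'],scalar_first=True).as_matrix().round(3),o['contact_force'].round(2))
im,d,c=shot('wrist','w1.png')
Q=pts(d,c)
for lo,hi in((.09,.105),):
    q=Q[(Q[...,2]>lo)&(Q[...,2]<hi)&(d>0)&(abs(Q[...,0]-.4365)<.08)&(abs(Q[...,1]+.149)<.08)]
    if len(q): print(cv2.minEnclosingCircle((q[:,:2]*1000).astype(np.float32)),len(q))
E
```

```text
t: 3.1
eef_pos: [0.4251, -0.2343, 0.2602]
tool_rot: [-0.0, 0.492, 0.871, 0.0]
contact_force: [-0.3, 0.8, -0.0]
gripper_width: 0.665
t: 3.72
eef_pos: [0.4252, -0.2344, 0.211]
tool_rot: [-0.0, 0.758, 0.653, -0.001]
contact_force: [-0.6, -1.6, -0.7]
gripper_width: 0.66
[[ 0.148  0.989 -0.001]
 [ 0.989 -0.148 -0.001]
 [-0.001 -0.001 -1.   ]] [-0.57 -1.61 -0.7 ]
((436.6384582519531, -146.58900451660156), 45.96442413330078) 7514
```

View pics/w1.png

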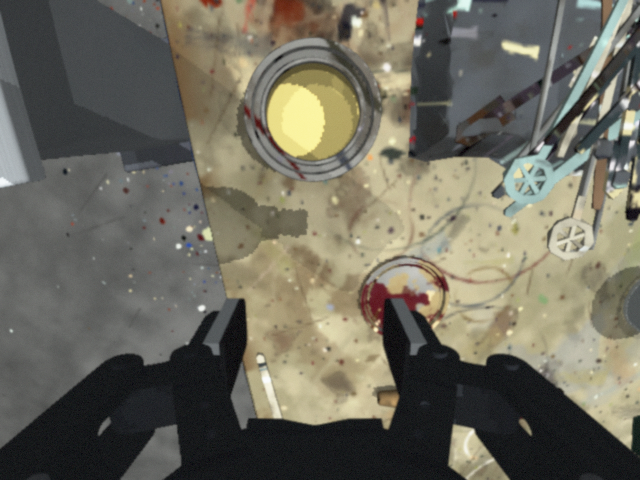

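The wrist view shows the tin at (312,110), centred between the fingers at (235,330) and (400,330). The lid at (402,295) is clear of the fingers at height.

```bash
python3 -c "
from h import *
c=eyes.calibration('wrist');print(-np.array(c['R']).T@np.array(c['t']))"
python3 -m crank '[{"jaw":66,"x":0,"y":-1.7,"z":50,"ax":0,"ay":0,"az":0},{"jaw":66,"x":0,"y":0,"z":50,"ax":0,"ay":0,"az":0},{"jaw":66,"x":0,"y":0,"z":40,"ax":0,"ay":0,"az":0},{"jaw":66,"x":0,"y":0,"z":20,"ax":0,"ay":0,"az":0},{"jaw":66,"x":0,"y":0,"z":15,"ax":0,"ay":0,"az":0},{"jaw":66,"x":0,"y":0,"z":0,"ax":0,"ay":0,"az":0},{"jaw":66,"x":0,"y":0,"z":0,"ax":0,"ay":0,"az":0}]'
python3 -c "
from h import *
print(readout.get_obs()['contact_force'])"
```

```text
[ 0.43594629 -0.16180931  0.35275616]
t: 4.65
eef_pos: [0.4243, -0.2345, 0.037]
tool_rot: [0.001, 0.758, 0.652, 0.0]
contact_force: [-0.4, 0.6, 0.1]
gripper_width: 0.661
[-0.39183205  0.56879601  0.13525494]
```

```bash
python3 -m crank '[{"jaw":66,"x":12,"y":0,"z":0,"ax":0,"ay":0,"az":0},{"jaw":66,"x":12,"y":0,"z":0,"ax":0,"ay":0,"az":0},{"jaw":66,"x":10,"y":0,"z":0,"ax":0,"ay":0,"az":0},{"jaw":66,"x":4,"y":0,"z":0,"ax":0,"ay":0,"az":0},{"jaw":66,"x":4,"y":0,"z":0,"ax":0,"ay":0,"az":0},{"jaw":66,"x":4,"y":0,"z":0,"ax":0,"ay":0,"az":0},{"jaw":66,"x":4,"y":-1,"z":0,"ax":0,"ay":0,"az":0},{"jaw":66,"x":6,"y":-1.3,"z":0,"ax":0,"ay":0,"az":0},{"jaw":66,"x":8,"y":-1.7,"z":0,"ax":0,"ay":0,"az":0},{"jaw":66,"x":8,"y":-1.7,"z":0,"ax":0,"ay":0,"az":0},{"jaw":66,"x":8,"y":-1.7,"z":0,"ax":0,"ay":0,"az":0},{"jaw":66,"x":8,"y":-1.7,"z":0,"ax":0,"ay":0,"az":0}]'
cat > tin.py <<'E'
from h import *
import sys
o=readout.get_obs();p=o['eef_pos']*1e3
t=np.load('pics/top1.png.npz')
c=eyes.calibration('wrist');im,d=eyes.read_camera('wrist');Q=pts(d,c)
f=np.array([.148,.989])
g=p[:2]+47*f
m=(Q[...,2]>.09)&(Q[...,2]<.105)&(d>0)&(np.hypot(Q[...,0]*1e3-g[0],Q[...,1]*1e3-g[1])<65)
q=Q[m]
cc=None
if len(q): cc,r=cv2.minEnclosingCircle((q[:,:2]*1000).astype(np.float32));print('tin wrist',np.round(cc,1),round(r,1),len(q))
O=np.array([463,214.5]);hh=lambda a:np.round([(a-O)@f,(a-O)@[-f[1],f[0]]],1)
print('holder: tcp',hh(p[:2]),'tin',cc and hh(np.array(cc)),'z',p[2].round(1))
F=o['contact_force'];print('F along x_h,y_h,z',np.round([F[:2]@f,F[:2]@[-f[1],f[0]],F[2]],2), o['t'])
if len(sys.argv)>1: cv2.imwrite('pics/'+sys.argv[1],im[:,:,::-1])
E
python3 tin.py
```

```text
t: 6.15
eef_pos: [0.4278, -0.1452, 0.0363]
tool_rot: [-0.0, 0.758, 0.652, -0.0]
contact_force: [0.5, -1.5, 1.6]
gripper_width: 0.659
tin wrist [ 433.2 -109.7] 60.1 69161
holder: tcp [-360.9  -18.4] tin [-325.   -18.5] z 36.3
F along x_h,y_h,z [-1.45 -0.73  1.59] 6.15
```

```bash
python3 -m crank '[{"jaw":66,"x":9,"y":-1.8,"z":0,"ax":0,"ay":0,"az":0},{"jaw":66,"x":10,"y":-2,"z":0,"ax":0,"ay":0,"az":0},{"jaw":66,"x":10,"y":-2,"z":0,"ax":0,"ay":0,"az":0},{"jaw":66,"x":10,"y":-2,"z":0,"ax":0,"ay":0,"az":0},{"jaw":66,"x":10,"y":-2,"z":0,"ax":0,"ay":0,"az":0},{"jaw":66,"x":10,"y":-2,"z":0,"ax":0,"ay":0,"az":0},{"jaw":66,"x":10,"y":-2,"z":0,"ax":0,"ay":0,"az":0},{"jaw":66,"x":10,"y":-2,"z":0,"ax":0,"ay":0,"az":0},{"jaw":66,"x":10,"y":-2,"z":0,"ax":0,"ay":0,"az":0},{"jaw":66,"x":10,"y":-2,"z":0,"ax":0,"ay":0,"az":0},{"jaw":66,"x":8,"y":-1.5,"z":0,"ax":0,"ay":0,"az":0},{"jaw":66,"x":4,"y":0,"z":0,"ax":0,"ay":0,"az":0}]'
python3 - <<'E'
s=open('tin.py').read()
i=s.index('q=Q[m]\n');j=s.index("O=np.array")
s=s[:i]+'''q=Q[m][:,:2]*1e3-p[:2];a=q@f;b=q@[-f[1],f[0]]
k=a>20;a=a[k];b=b[k];ce=[np.percentile(a,99.7)-46,(np.percentile(b,.3)+np.percentile(b,99.7))/2];print('tin rel tcp (x_h,y_h)',np.round(ce,1),'width',np.round(np.ptp(b),1))
cc=list(p[:2]+ce[0]*f+ce[1]*np.array([-f[1],f[0]]))
'''+s[j:]
open('tin.py','w').write(s)
E
python3 tin.py w2.png
```

```text
t: 7.7
eef_pos: [0.4232, -0.0323, 0.0362]
tool_rot: [-0.0, 0.758, 0.652, -0.0]
contact_force: [-0.3, -2.5, 2.0]
gripper_width: 0.661
tin rel tcp (x_h,y_h) [48.8 -0. ] width 90.5
holder: tcp [-250.     2.8] tin [-201.2    2.8] z 36.2
F along x_h,y_h,z [-2.55 -0.11  1.98] 7.7
```

View pics/w2.png

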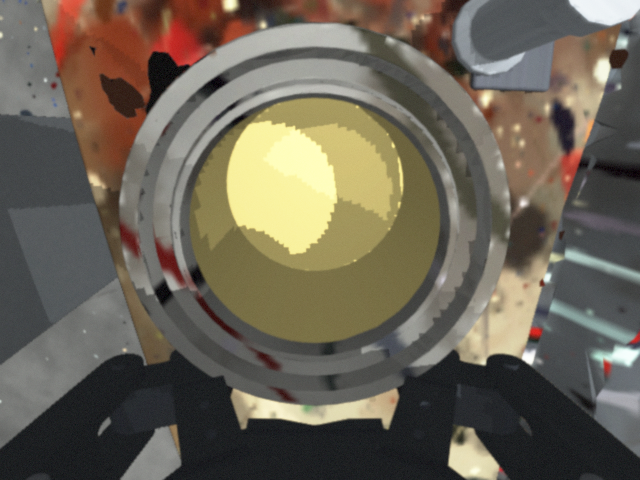

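The tin sits evenly in the two-finger cradle. The clamp post's foot and arm end appear at the upper right, about (485,45).

```bash
python3 - <<'E'
from h import *
c=eyes.calibration('wrist');print(c['fx'],-np.array(c['R']).T@np.array(c['t']))
f=np.array([.148,.989]);O=np.array([463,214.5])
for uv,z in(([455,40],.064),([487,75],.064),([487,40],.064),([472,88],0.004),([548,90],.004)):
    a=ray(c,[uv],z)[0];b=a[:2]*1e3-O;print(uv,z,a.round(4),np.round([b@f,b@[-f[1],f[0]]],1))
E
```

```text
372.5243854602429 [0.43417768 0.04043166 0.17791227]
[455, 40] 0.064 [0.4773 0.0611 0.064 ] [-149.6  -36.9]
[487, 75] 0.064 [0.4861 0.0505 0.064 ] [-158.8  -47.1]
[487, 40] 0.064 [0.4866 0.06   0.064 ] [-149.3  -46.2]
[472, 88] 0.004 [0.5063 0.0512 0.004 ] [-155.1  -67. ]
[548, 90] 0.004 [0.5415 0.0463 0.004 ] [-154.7 -102.5]
```

```bash
python3 -m crank '[{"jaw":66,"x":10,"y":0,"z":0,"ax":0,"ay":0,"az":0},{"jaw":66,"x":12,"y":0,"z":0,"ax":0,"ay":0,"az":0},{"jaw":66,"x":12,"y":0,"z":0,"ax":0,"ay":0,"az":0},{"jaw":66,"x":12,"y":0,"z":0,"ax":0,"ay":0,"az":0},{"jaw":66,"x":12,"y":0,"z":0,"ax":0,"ay":0,"az":0},{"jaw":66,"x":12,"y":0,"z":0,"ax":0,"ay":0,"az":0},{"jaw":66,"x":12,"y":0,"z":0,"ax":0,"ay":0,"az":0},{"jaw":66,"x":12,"y":0.2,"z":0,"ax":0,"ay":0,"az":0},{"jaw":66,"x":12,"y":0.4,"z":0,"ax":0,"ay":0,"az":0},{"jaw":66,"x":12,"y":0.4,"z":0,"ax":0,"ay":0,"az":0},{"jaw":66,"x":10,"y":0.5,"z":0,"ax":0,"ay":0,"az":0},{"jaw":66,"x":6,"y":0.5,"z":0,"ax":0,"ay":0,"az":0}]'
python3 tin.py
```

```text
t: 9.25
eef_pos: [0.4455, 0.1, 0.0362]
tool_rot: [-0.0, 0.758, 0.652, -0.0]
contact_force: [-0.4, -2.3, 0.7]
gripper_width: 0.66
tin rel tcp (x_h,y_h) [48.8  0. ] width 90.8
holder: tcp [-115.9    0.3] tin [-67.    0.4] z 36.2
F along x_h,y_h,z [-2.31  0.04  0.72] 9.25
```

```bash
python3 -m crank '[{"jaw":66,"x":8,"y":0,"z":0,"ax":0,"ay":0,"az":0},{"jaw":66,"x":8,"y":0,"z":0,"ax":0,"ay":0,"az":0},{"jaw":66,"x":8,"y":0,"z":0,"ax":0,"ay":0,"az":0},{"jaw":66,"x":8,"y":0,"z":0,"ax":0,"ay":0,"az":0},{"jaw":66,"x":5,"y":0,"z":0,"ax":0,"ay":0,"az":0},{"jaw":66,"x":3,"y":0,"z":0,"ax":0,"ay":0,"az":0}]'
python3 tin.py w3.png
python3 - <<'E'
from h import *
c=eyes.calibration('wrist');im,d=eyes.read_camera('wrist');Q=pts(d,c)
f=np.array([.148,.989]);O=np.array([463,214.5]);g=np.array([-f[1],f[0]])
q=Q[(abs(Q[...,2]-.060)<.006)&(d>0)];a=(q[:,:2]*1e3-O)@f;b=(q[:,:2]*1e3-O)@g
for s in(1,-1):
    k=(b*s>15)&(a>-45)&(a<70)&(abs(b)<95);A,B=a[k],b[k]*s
    xs=[];ys=[]
    for x in range(-40,65,5):
        w=abs(A-x)<2.5
        if w.sum()>15: xs.append(x);ys.append(np.percentile(B[w],2))
    print(s,k.sum(),list(zip(xs,np.round(ys,1))))
    if len(xs)>3:
        pf=np.polyfit(xs,ys,1);print('slope deg',np.degrees(np.arctan(pf[0])).round(1),'face |y| at x=10',np.polyval(pf,10).round(1),'nominal 46.2')
E
```

```text
t: 10.05
eef_pos: [0.4515, 0.1391, 0.0363]
tool_rot: [0.0, 0.758, 0.652, -0.0]
contact_force: [0.1, -2.3, 1.1]
gripper_width: 0.66
tin rel tcp (x_h,y_h) [48.7 -0. ] width 90.4
holder: tcp [-76.3   0.2] tin [-27.5   0.2] z 36.3
F along x_h,y_h,z [-2.27 -0.46  1.14] 10.05
1 8140 [(-40, np.float64(37.3)), (-35, np.float64(39.3)), (-30, np.float64(40.3)), (-25, np.float64(40.9)), (-20, np.float64(40.7)), (-15, np.float64(61.5)), (-10, np.float64(59.3)), (-5, np.float64(56.6)), (0, np.float64(53.5)), (5, np.float64(49.5)), (10, np.float64(46.2)), (15, np.float64(40.8)), (20, np.float64(37.7)), (25, np.float64(35.1)), (30, np.float64(32.8)), (35, np.float64(30.7))]
slope deg -6.3 face |y| at x=10 42.5 nominal 46.2
-1 10980 [(-40, np.float64(36.7)), (-35, np.float64(38.8)), (-30, np.float64(40.0)), (-25, np.float64(40.4)), (-20, np.float64(40.3)), (-15, np.float64(62.6)), (-10, np.float64(60.6)), (-5, np.float64(58.2)), (0, np.float64(55.2)), (5, np.float64(51.4)), (10, np.float64(48.1)), (15, np.float64(45.8)), (20, np.float64(43.5)), (25, np.float64(41.1)), (30, np.float64(39.0)), (35, np.float64(36.5))]
slope deg -0.5 face |y| at x=10 46.0 nominal 46.2
```

View pics/w3.png

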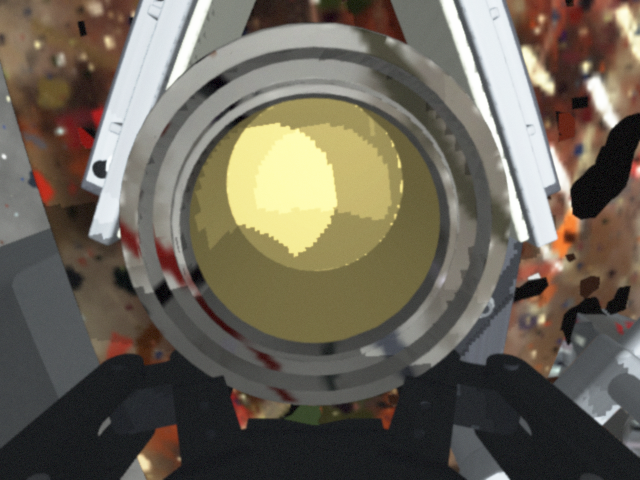

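```bash
python3 -m crank '[{"jaw":66,"x":4,"y":0.8,"z":0,"ax":0,"ay":0,"az":0},{"jaw":66,"x":4,"y":0.8,"z":0,"ax":0,"ay":0,"az":0},{"jaw":66,"x":4,"y":0.8,"z":0,"ax":0,"ay":0,"az":0},{"jaw":66,"x":4,"y":0.8,"z":0,"ax":0,"ay":0,"az":0},{"jaw":66,"x":2,"y":0,"z":0,"ax":0,"ay":0,"az":0},{"jaw":66,"x":1.5,"y":0,"z":0,"ax":0,"ay":0,"az":0},{"jaw":66,"x":1.5,"y":0,"z":0,"ax":0,"ay":0,"az":0}]'
python3 tin.py
```

```text
t: 11.02
eef_pos: [0.4578, 0.1591, 0.0363]
tool_rot: [0.0, 0.758, 0.652, 0.0]
contact_force: [-0.5, -2.6, 1.6]
gripper_width: 0.661
tin rel tcp (x_h,y_h) [48.8  0.1] width 90.5
holder: tcp [-55.6  -3.1] tin [-6.8 -3. ] z 36.3
F along x_h,y_h,z [-2.61  0.1   1.57] 11.025
```

```bash
python3 -m crank '[{"jaw":66,"x":1,"y":0,"z":0,"ax":0,"ay":0,"az":0},{"jaw":66,"x":1,"y":0,"z":0,"ax":0,"ay":0,"az":0}]'
python3 tin.py;python3 -m crank '[{"jaw":66,"x":1,"y":0,"z":0,"ax":0,"ay":0,"az":0},{"jaw":66,"x":0,"y":0,"z":0,"ax":0,"ay":0,"az":0}]'
python3 tin.py
```

```text
t: 11.32
eef_pos: [0.4581, 0.1611, 0.0363]
tool_rot: [-0.0, 0.758, 0.652, 0.0]
contact_force: [-0.2, -2.8, 1.1]
gripper_width: 0.665
tin rel tcp (x_h,y_h) [48.8  0.1] width 90.6
holder: tcp [-53.6  -3.1] tin [-4.8 -3. ] z 36.3
F along x_h,y_h,z [-2.75 -0.22  1.08] 11.325
t: 11.62
eef_pos: [0.4582, 0.1622, 0.0363]
tool_rot: [-0.0, 0.758, 0.652, 0.0]
contact_force: [0.1, -2.2, 1.0]
gripper_width: 0.662
tin rel tcp (x_h,y_h) [48.8  0. ] width 90.6
holder: tcp [-52.4  -3. ] tin [-3.6 -3. ] z 36.3
F along x_h,y_h,z [-2.15 -0.38  1.03] 11.625
```

```bash
for i in 1; do python3 -m crank '[{"jaw":66,"x":0.5,"y":0,"z":0,"ax":0,"ay":0,"az":0},{"jaw":66,"x":0.3,"y":0,"z":0,"ax":0,"ay":0,"az":0}]' >/dev/null; done
python3 tin.py;python3 -m crank '[{"jaw":66,"x":0.5,"y":0,"z":0,"ax":0,"ay":0,"az":0},{"jaw":66,"x":0.3,"y":0,"z":0,"ax":0,"ay":0,"az":0}]' >/dev/null
python3 tin.py
```

```text
tin rel tcp (x_h,y_h) [48.7  0. ] width 90.4
holder: tcp [-51.7  -3. ] tin [-3. -3.] z 36.3
F along x_h,y_h,z [-2.31 -0.45  0.98] 11.925
tin rel tcp (x_h,y_h) [48.8  0. ] width 90.6
holder: tcp [-50.9  -3. ] tin [-2.2 -3. ] z 36.3
F along x_h,y_h,z [-3.09 -0.47  1.37] 12.225
```

```bash
python3 -m crank '[{"jaw":66,"x":0.3,"y":0,"z":0,"ax":0,"ay":0,"az":0},{"jaw":66,"x":0.3,"y":0,"z":0,"ax":0,"ay":0,"az":0}]' >/dev/null
python3 tin.py
```

```text
tin rel tcp (x_h,y_h) [48.8  0.1] width 90.6
holder: tcp [-50.5  -3. ] tin [-1.8 -3. ] z 36.3
F along x_h,y_h,z [-3.52 -0.25  1.55] 12.525
```

```bash
python3 -m crank '[{"jaw":66,"x":0.4,"y":0,"z":0,"ax":0,"ay":0,"az":0},{"jaw":66,"x":0.2,"y":0,"z":0,"ax":0,"ay":0,"az":0}]' >/dev/null
python3 tin.py
```

```text
tin rel tcp (x_h,y_h) [48.6  0. ] width 90.6
holder: tcp [-50.3  -3. ] tin [-1.7 -3. ] z 36.3
F along x_h,y_h,z [-5.17  0.48  3.53] 12.825
```

```bash
python3 -m crank '[{"jaw":66,"x":0.4,"y":0,"z":0,"ax":0,"ay":0,"az":0},{"jaw":66,"x":0,"y":0,"z":0,"ax":0,"ay":0,"az":0}]' >/dev/null
python3 tin.py
```

```text
tin rel tcp (x_h,y_h) [48.6  0. ] width 90.7
holder: tcp [-50.3  -3. ] tin [-1.7 -3. ] z 36.3
F along x_h,y_h,z [-5.71  1.04  4.41] 13.125
```

```bash
python3 -m crank '[{"jaw":66,"x":0.3,"y":-0.2,"z":0,"ax":0,"ay":0,"az":0},{"jaw":66,"x":0,"y":0,"z":0,"ax":0,"ay":0,"az":0}]' >/dev/null
python3 tin.py
```

```text
tin rel tcp (x_h,y_h) [48.5  0. ] width 91.1
holder: tcp [-50.2  -3. ] tin [-1.7 -3. ] z 36.4
F along x_h,y_h,z [-6.15 -0.55  4.03] 13.425
```

```bash
python3 -m crank '[{"jaw":66,"x":0.3,"y":-0.1,"z":0,"ax":0,"ay":0,"az":0},{"jaw":66,"x":0,"y":0,"z":0,"ax":0,"ay":0,"az":0}]' >/dev/null
python3 tin.py
```

```text
tin rel tcp (x_h,y_h) [48.6 -0. ] width 90.3
holder: tcp [-50.2  -2.9] tin [-1.6 -3. ] z 36.3
F along x_h,y_h,z [-8.13  0.05  4.44] 13.725
```

```bash
python3 -m crank '[{"jaw":66,"x":0.4,"y":0,"z":0,"ax":0,"ay":0,"az":0},{"jaw":66,"x":0,"y":0,"z":0,"ax":0,"ay":0,"az":0},{"jaw":66,"x":0,"y":0,"z":0,"ax":0,"ay":0,"az":0}]' >/dev/null
python3 tin.py
```

```text
tin rel tcp (x_h,y_h) [48.5 -0. ] width 90.5
holder: tcp [-50.2  -2.9] tin [-1.6 -3. ] z 36.4
F along x_h,y_h,z [-8.33  0.51  4.19] 14.15
```

```bash
python3 -m crank '[{"jaw":66,"x":0.5,"y":-0.1,"z":0,"ax":0,"ay":0,"az":0},{"jaw":66,"x":0,"y":0,"z":0,"ax":0,"ay":0,"az":0},{"jaw":66,"x":0,"y":0,"z":0,"ax":0,"ay":0,"az":0}]' >/dev/null
python3 tin.py
```

```text
tin rel tcp (x_h,y_h) [48.5 -0.1] width 91.0
holder: tcp [-50.   -2.9] tin [-1.5 -2.9] z 36.4
F along x_h,y_h,z [-8.82  0.05  5.25] 14.575
```

```bash
python3 -m crank '[{"jaw":66,"x":-2,"y":0,"z":0,"ax":0,"ay":0,"az":0},{"jaw":66,"x":-6,"y":0,"z":0,"ax":0,"ay":0,"az":0},{"jaw":66,"x":-15,"y":0,"z":0,"ax":0,"ay":0,"az":0},{"jaw":66,"x":-15,"y":0,"z":0,"ax":0,"ay":0,"az":0},{"jaw":66,"x":0,"y":0,"z":-40,"ax":0,"ay":0,"az":0},{"jaw":66,"x":0,"y":0,"z":-60,"ax":0,"ay":0,"az":0},{"jaw":66,"x":0,"y":0,"z":-60,"ax":0,"ay":0,"az":0},{"jaw":66,"x":-30,"y":40,"z":-50,"ax":0,"ay":0,"az":0},{"jaw":66,"x":-30,"y":40,"z":0,"ax":0,"ay":0,"az":0},{"jaw":66,"x":0,"y":0,"z":0,"ax":0,"ay":0,"az":0},{"jaw":66,"x":0,"y":0,"z":0,"ax":0,"ay":0,"az":0}]'
python3 - <<'E'
from h import *
im,d,c=shot('wrist','w4.png');Q=pts(d,c)
for nm,lo,hi in(('knob',.128,.142),('arm',.07,.085),('tin',.09,.104)):
    m=(Q[...,2]>lo)&(Q[...,2]<hi)&(d>0)
    k,L,st,ce=cv2.connectedComponentsWithStats(m.astype(np.uint8))
    for i in range(1,k):
        if st[i,4]>150:
            q=Q[L==i];cc,r=cv2.minEnclosingCircle((q[:,:2]*1e3).astype(np.float32));print(nm,st[i],q.mean(0).round(4),np.round(cc,1),round(r,1),np.round(cv2.minAreaRect((q[:,:2]*1000).astype(np.float32)),1) if 0 else cv2.minAreaRect((q[:,:2]*1000).astype(np.float32)))
E
```

```text
t: 16.0
eef_pos: [0.5181, 0.0613, 0.2399]
tool_rot: [-0.001, 0.759, 0.651, -0.0]
contact_force: [-0.3, 1.4, 0.0]
gripper_width: 0.659
knob [340 140  35  34 879] [0.5547 0.1168 0.1318] [554.9 116.3] 11.5 ((554.9945068359375, 116.15148162841797), (22.003376007080078, 22.21486473083496), 23.060440063476562)
arm [219  42  56  62 224] [0.4908 0.1818 0.0759] [483.3 188.9] 31.5 ((487.4429931640625, 183.1345672607422), (62.985191345214844, 14.084051132202148), 35.61819076538086)
arm [ 609   87   31  110 1290] [0.7832 0.0955 0.0775] [803.9  91.6] 46.7 ((789.77197265625, 90.71232604980469), (28.461551666259766, 93.32123565673828), 3.739321231842041)
arm [354  90  42  48 837] [0.5793 0.1448 0.0769] [577.2 142.8] 21.9 ((577.6636352539062, 142.4066619873047), (43.268096923828125, 15.850005149841309), 47.91261672973633)
arm [ 293  152   56   79 1784] [0.5256 0.0846 0.0771] [525.7  89.6] 34.3 ((529.5389404296875, 85.53233337402344), (66.62971496582031, 27.59870147705078), 43.312347412109375)
arm [454 250  17  62 327] [ 0.6413 -0.0071  0.0732] [639.7 -10.4] 29.9 ((640.805908203125, -10.58587646484375), (59.855224609375, 4.727205276489258), 79.70726013183594)
tin [ 146    0  128  104 4532] [0.4623 0.2019 0.094 ] [466.  212.8] 45.8 ((464.0903625488281, 203.25979614257812), (70.94464111328125, 90.69342041015625), 79.89835357666016)
tin [627 108  13  78 649] [0.7791 0.0914 0.0951] [787.2  90.8] 31.0 ((781.296875, 90.42088317871094), (12.018303871154785, 62.075164794921875), 3.7373151779174805)
```

View pics/w4.png

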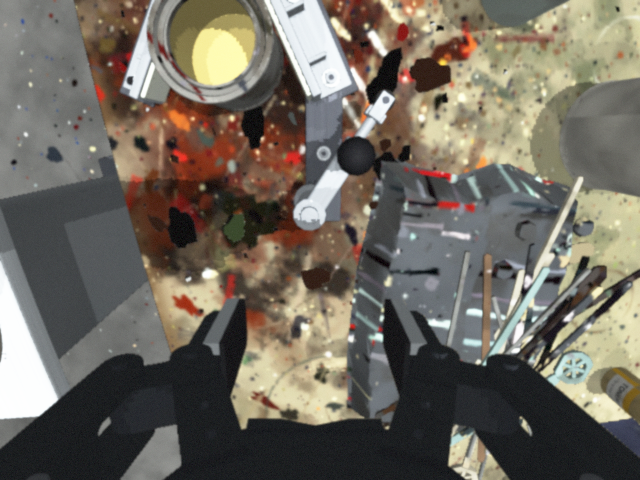

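The wrist view shows the knob at (356,155), the pivot head at (309,213), and the tin resting between the two rails at (215,50).

```bash
python3 - <<'E'
from h import *
c=np.load('pics/w4.png.npz')
p=ray(c,[[309,213]],.08)[0];k=ray(c,[[356,155]],.136)[0];print('pivot',p,'knob',k)
dv=k-p;print(np.hypot(*dv[:2]),np.degrees(np.arctan2(dv[1],dv[0])))
print(ray(c,[[385,101]],.078))
E
```

```text
pivot [0.51526906 0.07356378 0.08      ] knob [0.55366463 0.11784628 0.136     ]
0.058610232831535436 49.07275483068005
[[0.58668219 0.15156012 0.078     ]]
```

```bash
python3 -m crank '[{"jaw":66,"x":30.2,"y":13.9,"z":0,"ax":0,"ay":0,"az":0},{"jaw":66,"x":30.3,"y":13.9,"z":0,"ax":0,"ay":0,"az":0},{"jaw":66,"x":0,"y":0,"z":0,"ax":0,"ay":0,"az":8.6},{"jaw":66,"x":0,"y":0,"z":0,"ax":0,"ay":0,"az":8.6},{"jaw":66,"x":0,"y":0,"z":20,"ax":0,"ay":0,"az":8.6},{"jaw":66,"x":0,"y":0,"z":20,"ax":0,"ay":0,"az":8.7},{"jaw":66,"x":0,"y":0,"z":20,"ax":0,"ay":0,"az":0},{"jaw":66,"x":0,"y":0,"z":20,"ax":0,"ay":0,"az":0},{"jaw":66,"x":0,"y":0,"z":20,"ax":0,"ay":0,"az":0},{"jaw":66,"x":0,"y":0,"z":20,"ax":0,"ay":0,"az":0},{"jaw":66,"x":0,"y":0,"z":20,"ax":0,"ay":0,"az":0},{"jaw":66,"x":0,"y":0,"z":0,"ax":0,"ay":0,"az":0}]'
python3 -c "
from h import *
shot('wrist','w5.png');o=readout.get_obs();print(o['eef_pos'],o['tool_rot'],o['contact_force'])"
```

```text
t: 17.55
eef_pos: [0.5545, 0.1174, 0.0989]
tool_rot: [-0.0, 0.917, 0.398, -0.001]
contact_force: [-0.1, -0.8, 0.4]
gripper_width: 0.659
[0.55521912 0.1173734  0.09997673] [ 1.07127965e-05  9.17504928e-01  3.97724069e-01 -5.21318980e-04] [ 0.36037483 -0.09918973 -0.18162496]
```

View pics/w5.png

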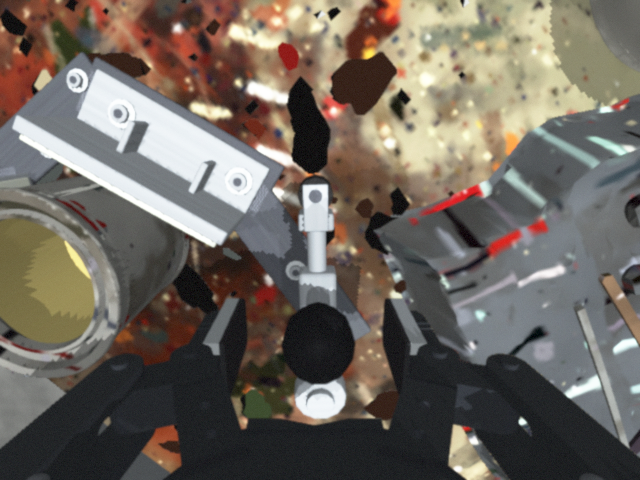

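The knob at (318,343) sits between the fingers and the arm lies along the tool's x axis, so I'll close to a loose cage and swing.

```bash
python3 -m crank '[{"jaw":40,"x":0,"y":0,"z":0,"ax":0,"ay":0,"az":0},{"jaw":40,"x":0,"y":0,"z":0,"ax":0,"ay":0,"az":0},{"jaw":40,"x":-0.2,"y":-5.2,"z":0,"ax":0,"ay":0,"az":-5},{"jaw":40,"x":-0.2,"y":-5.2,"z":0,"ax":0,"ay":0,"az":-5},{"jaw":40,"x":-0.2,"y":-5.2,"z":0,"ax":0,"ay":0,"az":-5},{"jaw":40,"x":-0.2,"y":-5.2,"z":0,"ax":0,"ay":0,"az":-5},{"jaw":40,"x":-0.2,"y":-5.2,"z":0,"ax":0,"ay":0,"az":-5},{"jaw":40,"x":-0.2,"y":-5.2,"z":0,"ax":0,"ay":0,"az":-5},{"jaw":40,"x":-0.2,"y":-5.2,"z":0,"ax":0,"ay":0,"az":-5},{"jaw":40,"x":-0.2,"y":-5.2,"z":0,"ax":0,"ay":0,"az":-5},{"jaw":40,"x":0,"y":0,"z":0,"ax":0,"ay":0,"az":0}]'
cat > st.py <<'E'
from h import *
from scipy.spatial.transform import Rotation as Ro
o=readout.get_obs();R=Ro.from_quat(o['tool_rot'],scalar_first=True).as_matrix()
p=o['eef_pos']*1e3;v=p[:2]-[515,73.5]
print('tcp about pivot r %.1f ang %.1f'%(np.hypot(*v),np.degrees(np.arctan2(v[1],v[0]))),'toolx ang %.1f'%np.degrees(np.arctan2(R[1,0],R[0,0])),'F tool',(R.T@o['contact_force']).round(2),o['gripper_width'],o['t'])
E
python3 st.py
```

```text
t: 18.98
eef_pos: [0.5181, 0.134, 0.101]
tool_rot: [-0.0, 0.726, 0.687, 0.001]
contact_force: [0.2, 0.9, -0.3]
gripper_width: 0.4
tcp about pivot r 60.6 ang 87.0 toolx ang 86.8 F tool [0.89 0.17 0.27] 0.40036223215864913 18.975
```

```bash
python3 -m crank '[{"jaw":40,"x":-0.2,"y":-5.2,"z":0,"ax":0,"ay":0,"az":-5},{"jaw":40,"x":-0.2,"y":-5.2,"z":0,"ax":0,"ay":0,"az":-5},{"jaw":40,"x":0,"y":0,"z":0,"ax":0,"ay":0,"az":0}]'; python3 st.py
python3 -m crank '[{"jaw":40,"x":-0.15,"y":-4.2,"z":0,"ax":0,"ay":0,"az":-4},{"jaw":40,"x":-0.15,"y":-4.2,"z":0,"ax":0,"ay":0,"az":-4},{"jaw":40,"x":0,"y":0,"z":0,"ax":0,"ay":0,"az":0}]'; python3 st.py
```

```text
t: 19.35
eef_pos: [0.5078, 0.1337, 0.1008]
tool_rot: [-0.0, 0.664, 0.748, 0.0]
contact_force: [-0.2, 0.6, -0.4]
gripper_width: 0.402
tcp about pivot r 60.7 ang 96.8 toolx ang 96.8 F tool [ 0.64 -0.1   0.38] 0.40167757310322943 19.35
t: 19.73
eef_pos: [0.505, 0.1323, 0.1019]
tool_rot: [0.005, 0.611, 0.792, 0.003]
contact_force: [14.3, -0.7, -8.3]
gripper_width: 0.4
tcp about pivot r 59.6 ang 99.6 toolx ang 104.7 F tool [-4.29 13.59  8.46] 0.4004574020070379 19.725
```

```bash
python3 -m crank '[{"jaw":40,"x":-0.15,"y":-4.2,"z":0,"ax":0,"ay":0,"az":-4},{"jaw":40,"x":0,"y":0,"z":0,"ax":0,"ay":0,"az":0}]'; python3 st.py; python3 tin.py w6.png
```

```text
t: 19.98
eef_pos: [0.5012, 0.1315, 0.102]
tool_rot: [0.005, 0.583, 0.813, 0.004]
contact_force: [14.4, 1.0, -7.7]
gripper_width: 0.403
tcp about pivot r 59.6 ang 103.4 toolx ang 108.7 F tool [-3.63 13.84  7.89] 0.4031775747370097 19.975
tin rel tcp (x_h,y_h) [62.3 33.5] width 63.4
holder: tcp [-76.4 -50.1] tin [-14.2 -16.6] z 102.0
F along x_h,y_h,z [  3.13 -14.06  -7.73] 19.975
```

View pics/w6.png

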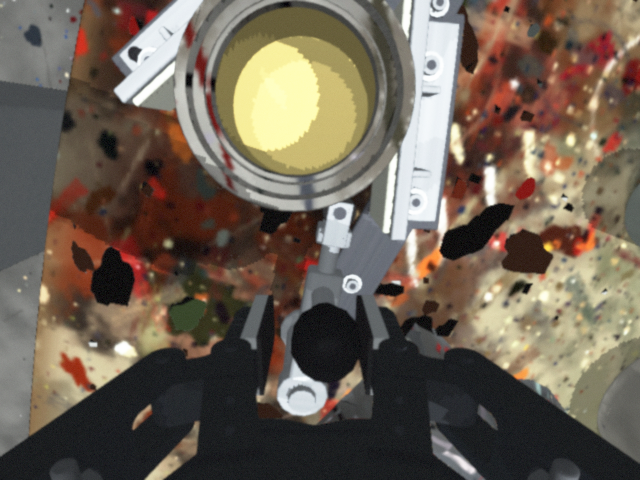

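The view shows the roller at (337,225) bearing on the tin, with the right finger driving the knob. The knob is yielding steadily.

```bash
python3 -m crank '[{"jaw":40,"x":-0.15,"y":-4.2,"z":0,"ax":0,"ay":0,"az":-4},{"jaw":40,"x":-0.15,"y":-4.2,"z":0,"ax":0,"ay":0,"az":-4},{"jaw":40,"x":0,"y":0,"z":0,"ax":0,"ay":0,"az":0}]'; python3 st.py; python3 -m crank '[{"jaw":40,"x":-0.15,"y":-4.2,"z":0,"ax":0,"ay":0,"az":-4},{"jaw":40,"x":0,"y":0,"z":0,"ax":0,"ay":0,"az":0}]'; python3 st.py
```

```text
t: 20.4
eef_pos: [0.4892, 0.1283, 0.1012]
tool_rot: [0.001, 0.524, 0.852, 0.001]
contact_force: [1.1, 0.6, 0.7]
gripper_width: 0.402
tcp about pivot r 60.6 ang 115.2 toolx ang 116.8 F tool [ 0.1   1.23 -0.73] 0.40152177844011544 20.4
t: 20.65
eef_pos: [0.4834, 0.1252, 0.1003]
tool_rot: [-0.0, 0.495, 0.869, -0.0]
contact_force: [1.2, -0.4, -0.9]
gripper_width: 0.401
tcp about pivot r 60.6 ang 121.4 toolx ang 120.7 F tool [-0.92  0.82  0.86] 0.40127825635127573 20.65
```

```bash
python3 -m crank '[{"jaw":40,"x":-0.1,"y":-3,"z":0,"ax":0,"ay":0,"az":0},{"jaw":40,"x":0,"y":0,"z":0,"ax":0,"ay":0,"az":0}]'; python3 st.py; python3 tin.py w7.png
```

```text
t: 20.9
eef_pos: [0.483, 0.1249, 0.1007]
tool_rot: [0.001, 0.494, 0.87, 0.001]
contact_force: [4.9, 3.9, -3.3]
gripper_width: 0.398
tcp about pivot r 60.5 ang 121.9 toolx ang 120.8 F tool [0.87 6.15 3.32] 0.39773444183107015 20.9
tin rel tcp (x_h,y_h) [65.6 24.7] width 79.2
holder: tcp [-85.7 -33. ] tin [-20.1  -8.3] z 100.7
F along x_h,y_h,z [ 4.58 -4.22 -3.31] 20.9
```

View pics/w7.png

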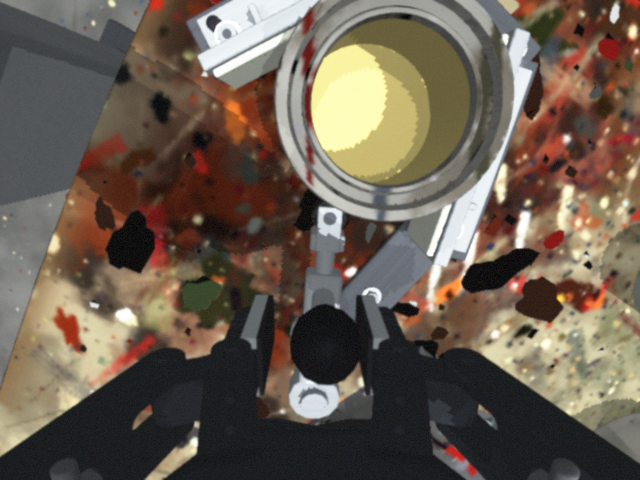

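```bash
python3 -m crank '[{"jaw":40,"x":0,"y":-2,"z":0,"ax":0,"ay":0,"az":0},{"jaw":40,"x":0,"y":0,"z":0,"ax":0,"ay":0,"az":0}]'; python3 st.py
python3 -m crank '[{"jaw":66,"x":0,"y":4.5,"z":0,"ax":0,"ay":0,"az":0},{"jaw":66,"x":0,"y":0,"z":0,"ax":0,"ay":0,"az":0},{"jaw":66,"x":0,"y":0,"z":0,"ax":0,"ay":0,"az":0},{"jaw":66,"x":0,"y":0,"z":-20,"ax":0,"ay":0,"az":0},{"jaw":66,"x":0,"y":0,"z":-40,"ax":0,"ay":0,"az":0},{"jaw":66,"x":0,"y":0,"z":-50,"ax":0,"ay":0,"az":0},{"jaw":66,"x":-30,"y":0,"z":-30,"ax":0,"ay":0,"az":0},{"jaw":66,"x":0,"y":0,"z":0,"ax":0,"ay":0,"az":0}]'
python3 - <<'E'
from h import *
im,d,c=shot('wrist','w8.png');Q=pts(d,c)
print(readout.get_obs()['contact_force'])
for nm,lo,hi in(('knob',.128,.142),('tin',.09,.104)):
    m=(Q[...,2]>lo)&(Q[...,2]<hi)&(d>0)&(abs(Q[...,0]-.48)<.1)
    k,L,st,ce=cv2.connectedComponentsWithStats(m.astype(np.uint8))
    for i in range(1,k):
        if st[i,4]>300:
            q=Q[L==i];cc,r=cv2.minEnclosingCircle((q[:,:2]*1e3).astype(np.float32));v=np.array(cc)-[515,73.5]
            print(nm,np.round(cc,1),round(r,1),'ang',np.degrees(np.arctan2(v[1],v[0])).round(1),np.hypot(*v).round(1),'z',np.median(q[:,2]).round(4))
E
```

```text
t: 21.2
eef_pos: [0.4829, 0.1248, 0.1011]
tool_rot: [0.002, 0.494, 0.87, 0.002]
contact_force: [9.1, 5.4, -7.3]
gripper_width: 0.4
tcp about pivot r 60.5 ang 122.1 toolx ang 120.8 F tool [-1.00e-02  1.05e+01  7.35e+00] 0.4004767554471676 21.2
t: 22.2
eef_pos: [0.5008, 0.0975, 0.2427]
tool_rot: [0.001, 0.495, 0.869, 0.002]
contact_force: [-0.6, 1.3, -0.8]
gripper_width: 0.657
[-1.04662731 -0.13016739 -0.73689225]
knob [487.9 125.8] 11.5 ang 117.4 58.9 z 0.132
tin [465.7 214. ] 45.9 ang 109.3 148.9 z 0.094
```

View pics/w8.png

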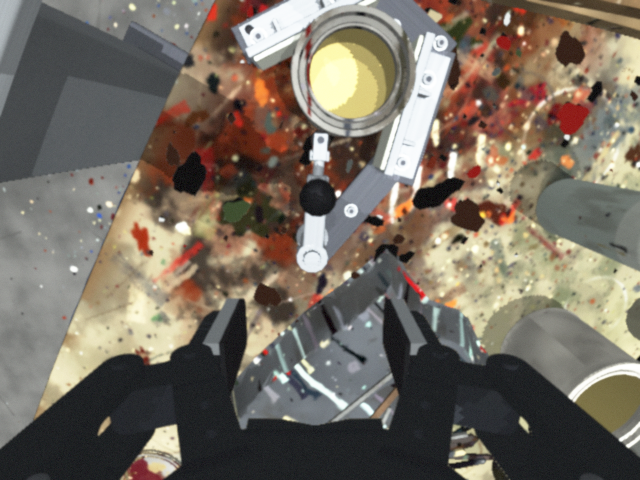

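The knob holds at 117.4° by itself, past the tin's 109.3° bearing from the pivot. The tin sits upright against both rails with the roller on it, and the gripper is clear.

```bash
python3 -c "
from station import ticket
print(ticket.hand_in())"
```

```text
the job is handed in; nothing more can be done
None
```

The tin is seated against both rails, the clamp is over centre on its stop, and the job is handed in at about 22 s of the 70 s allowed. No verdict is reported.

- **Seating:** I slid the tin along the bench in a two-finger cradle and felt for the seat in sub-millimetre steps. The tin stopped about 3 mm from my estimate of the nominal seat. I pressed it home at about 8 to 9 N along the V for roughly 1 s, with side force near zero, so both rails shared the load. That is less than the 12 N named, to stay clear of the 16 N dent limit.
- **Clamp:** I swung the knob with the jaws loosely caged around it. It needed about 14 N at most, then passed centre and met a firm stop.
- **Last check, gripper clear:** The arm held itself at 117.4°. The expected stop is 117.0°, and the tin lies at 109.3° as seen from the pivot. The tin was still in the seat, with its rim at an unchanged height and the roller against it.
- **Not checked directly:** I had no reading of the rail and roller forces or of the clamp joint; I inferred them from the wrist force and the pictures. I did not measure the lid, bottle and brush again afterwards.
- **Disagreement:** My first estimate of the clamp pivot, from the distant cameras, was about 6 mm off the rails' geometry. The wrist camera agreed with the rails, so I used that.

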